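# Load the sample bottle on the roller mixer

## Robot

A 6-joint arm with a two-finger parallel gripper is mounted at the origin on the work surface. World frame = base frame: x ahead of the robot, y to its left, z up, the work surface at z = 0. Lengths are in m, angles in degrees, forces in N, time in s.
With the tool pointing down it reaches from about 0.275 to 0.825 m from the base axis. Payload 4.9 kg.
Tool frame: the origin (TCP) lies at the very end of the fingers, on their centre line; the grasp point (between the pads) lies 19 mm behind it; z points along the fingers, y is the line along which they close (so a half turn about z gives the same grasp; the last joint's range is limited). The gripper opens to 85 mm and grips with 20 to 120 N. Pads are 22 mm wide; open, the fingers measure 114 mm over their backs; the gripper's body (76 mm by 85 mm) begins 54 mm behind the grasp point. The pads swing forward as they close: fully open they stand 13 mm farther back than shut.
Start: joints at [-84.465, 18.69, -11.035, 60.275, 0, 82.311], TCP at [0.126, -0.535, 0.231] pointing down, gripper open.
Joint ranges: [-152.03, 152.03], [-55.5, 102.48], [-74.3, 77.21], [-110.64, 120.58], [-84.22, 78.4], [-180, 180]. Speed limits (degrees/s): [147.25, 147.25, 180, 180, 180, 180].

## Interface

Orientations are given as [roll, pitch, yaw] about the fixed x, y, z axes, in that order (R = Rz(yaw) Ry(pitch) Rx(roll)).
In Python, from rig import env, capture gives the robot as it stands. The module is installed in compiled form; this text tells all that it offers.
- The arm moves only by the tool apply_moves, never from a script. Its argument "steps" is a list of rows, each a list of 3 entries, a list of its own where there are three numbers: the opening, from 0 (shut) to 1 (fully open), then the shift along the tool's x, y, z in mm, then the turn about the tool's z in rad. A call has 1 to 20 rows; each row is the pose to reach, as a shift and turn from the pose commanded when the call began, along the tool's axes at that moment; what a row does not reach only later rows make up. A row lasts 1/12 s, in which the tool goes at most 41.7 mm and 7.16 degrees, less where a joint would pass 70% of its speed; a pose out of reach is approached as far as the arm can. A call with a gripper value outside its range is refused whole. The fingers move at their own pace and stop on an object; "grip_force" is the grip in N (left out, the last holds). Time passes only in rows, so rows that repeat a pose let the fingers close. It gives the time, the measured TCP pose, the force, the opening and the grip force at its end, in the units of the state.
- env.observe(): the state, without advancing time (a new reading comes with each control period).
- capture(name): name is "side" or "top" or "wrist"; returns a dict with "img" (384x512x3 uint8, blue, green, red), "fovy" (degrees; the focal length in pixels is half the picture's height over the tangent of half this angle, whatever the lens; pixels are square), "cx", "cy" (the principal point, pixels), "R" (3x3) and "t" (3): a world point X has camera coordinates R X + t. Camera axes: x right, y down, z forward; pixel columns grow to the right and rows downward; lengths in m; the calibration is good to about 2 mm. A picture is of the moment at which its call begins. There is no depth.
- env.finish_job(): hands the job in; it is judged then, once.
The state is a dict: "time": time; "joints": joint angles; "qvel": joint speeds; "joint_efforts": joint torques, N m; "tool_pos": TCP position; "eef_rot": TCP orientation; "ft_force": force on the tool from outside, world axes, zero at the start; "torque": the same for the moment, N m; "width": finger opening in m; "grip_force": force on a finger pad.
Only numpy, scipy, OpenCV 4.12 (cv2) and the standard library are available. Lean on these libraries where they do the work, as an engineer would, in place of code of your own. Each camera call takes 0.05 s, during which the arm holds its last target. There are 200 camera calls.

## Task

Load the stocky capped sample bottle onto the little roller mixer: lay it on its side on the two rollers, cap pointing to the upright end stop, and push it along until it is fully home with its cap against the stop. Standing it in front of the mixer's low entry sill and tipping it over the sill is the easy way. Do not drop or fling the bottle, and leave the other things on the desk where they are.

Things in the scene. Friction and masses are not known exactly. Their poses are not given: they have to be found in the camera images.
- bottle: Sample bottle: closed, white, paper label, ribbed grey cap, about 0.25 kg, starts upright left or right of the mixer. Body 60 mm in diameter and 85 mm tall, then a 10 mm sloping shoulder, then a cap 44 mm in diameter, 20 mm tall; 115 mm in all: shorter and stockier than the spray bottle. Origin at the centre of its base's underside, z axis along its length to the cap.
- bottle_cap (a point): Centre of the flat outer face of the bottle's cap, 115 mm from its base along the bottle's z axis.
- mixer: Roller mixer, fixed: white base 110 mm wide (y). Origin on the desk under the middle of its entry sill; x along the rollers from sill to end stop, z up. Sill: thin aluminium strip 10 mm high, a V seen from above, middle at x = 0, wings reaching to x = -12 mm at y = +-45 mm; an upright bottle pushed against it centres itself, its axis at x = -31 mm. Low side rails 16 mm high at y = +-51 mm.
- mixer_bed (a point): Middle of the roller bed, on the axis of a bottle lying on it: mixer x = 65, y = 0, z = 41.5 mm. The two parallel black rubber rollers are 16 mm in diameter, from mixer x = 6 to 121 mm, at y = +-19 mm, their tops 17 mm above the desk.
- mixer_stop (a point): Centre line of the end stop's face, at mixer x = 127, y = 0, z = 41.5 mm, where the cap's face ends up. The stop is an upright aluminium plate 62 mm high; behind it stands a white motor housing 70 mm high, to mixer x = 205 mm. With the bottle home its base is at mixer x = 12 mm.
- spray: Bystander: white trigger spray bottle with blue head, 64 mm in diameter, 199 mm tall; origin at the centre of its underside. It stands on the other side of the mixer from the sample bottle.
- tape: Bystander: roll of white tape lying flat, 60 mm in diameter, 26 mm tall; origin under its centre.
- carton: Bystander: upright white carton 45 x 55 x 75 mm; origin under its centre.
- marker: Bystander: black marker pen with red cap, 135 mm long, 14 mm thick, lying along its x axis; origin under its middle.
- case: Bystander: grey spectacles case 160 x 62 x 40 mm, long along x; origin under its centre.
- jar: Bystander: small amber jar, 40 mm in diameter, 60 mm tall; origin under its centre.
- rack: Fixed bystander: white sample-tube rack with capped tubes, 210 (x) x 90 (y) mm, 101 mm tall; origin under its centre.
There are look-alikes about, which are no part of the job. Leave any blue or pink look-alike of the bottle alone.

How it is judged:
By the outcome, as a careful person would: the job done as asked, in the order asked, and still so for the second after the job is handed in, with the robot touching nothing.
It also fails if it takes over 72 s, if anything falls off the work surface, if the arm or the gripper's body presses on something with over 40 N, if the wrist force passes 120 N, or if a joint passes its speed limit or range.

## Working session

There is one attempt and no reset: what is moved stays moved. The work goes in short steps, Python scripts to look and compute and a tool call to move; the robot and the scene stay as the last step left them, time stands still between calls to the robot, and variables do not carry over. Pictures are saved under pics/ and viewed, at most 11 in all, crops included, and the job is handed in when it is done.

Besides the shell and the picture viewer there is one more tool, called by a JSON object that holds its "op" and its "data". apply_moves: Moves the arm, as the interface text tells. Its arguments: {"type":"object","properties":{"steps":{"type":"array"},"grip_force":{"type":"number"}},"required":["steps"]}

```bash
mkdir -p pics
cat > h.py <<'E'
import numpy as np, cv2
from rig import env, capture
def K(c):
    f=c["img"].shape[0]/2/np.tan(np.radians(c["fovy"])/2)
    return np.array([[f,0,c["cx"]],[0,f,c["cy"]],[0,0,1]])
def ray(c,u,v):
    R=np.array(c["R"]);t=np.array(c["t"])
    d=R.T@np.linalg.inv(K(c))@[u,v,1]; return -R.T@t,d/np.linalg.norm(d)
def onz(c,u,v,z):
    o,d=ray(c,u,v); return o+d*(z-o[2])/d[2]
def tri(*obs):
    A=np.zeros((3,3));b=np.zeros(3)
    for c,u,v in obs:
        o,d=ray(c,u,v);P=np.eye(3)-np.outer(d,d);A+=P;b+=P@o
    X=np.linalg.solve(A,b)
    return X,[np.linalg.norm(np.cross(X-ray(c,u,v)[0],ray(c,u,v)[1])) for c,u,v in obs]
def proj(c,X):
    p=K(c)@(np.array(c["R"])@X+np.array(c["t"]));return p[:2]/p[2]
E
python3 - <<'E'
from h import *
import pickle
d={n:capture(n) for n in("side","top","wrist")}
pickle.dump(d,open("c0.pkl","wb"))
for n in d: cv2.imwrite(f"pics/{n}0.png",d[n]["img"]); c=d[n]; print(n,c["fovy"],c["cx"],c["cy"],-np.array(c["R"]).T@c["t"])
print(env.observe())
E
```

```text
side 42.97510921080004 247.1323365433602 197.6541528508625 [0.12807532 1.16420263 1.18381871]
top 57.44714861043888 253.4641758152854 186.97440197950172 [0.45725873 0.01247883 1.05254221]
wrist 71.46885353348574 252.43172599494687 193.05420848609873 [ 0.19820089 -0.5184098   0.37459308]
{'time': 0.15, 'joints': array([-8.44664276e+01,  1.87229908e+01, -1.10792041e+01,  6.02775895e+01,
       -1.02952351e-03,  8.23119619e+01]), 'qvel': array([-0.03558437, -0.15015562,  0.1727918 , -0.00577503, -0.02524426,
       -0.07338939]), 'joint_efforts': array([ 1.31912777e-03, -4.43704391e+01,  2.62664795e+01,  1.03745767e-02,
       -8.26929659e-05,  8.04785827e-06]), 'tool_pos': array([ 0.12576497, -0.53494649,  0.23067398]), 'eef_rot': array([-1.79920795e+02, -9.65322475e-03,  1.32216045e+01]), 'ft_force': array([ 0.0469706 , -0.5168782 , -0.23368276]), 'torque': array([ 0.05189561, -0.03370546,  0.00249543]), 'grip_force': 0.0, 'width': 0.08570870475639068}
```

View pics/side0.png

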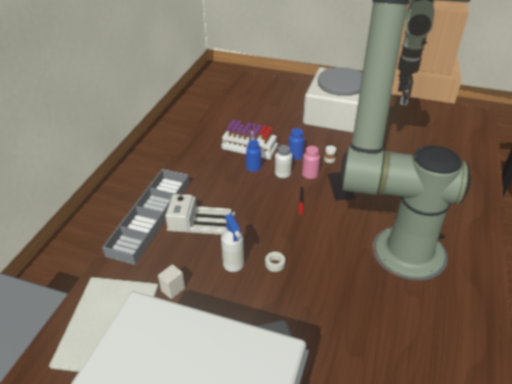

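View pics/top0.png

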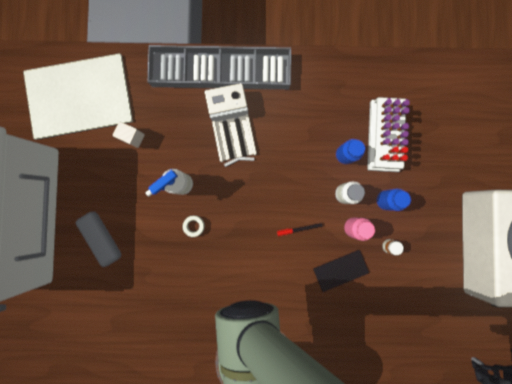

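The side and top views show three candidates besides the jar (top 393,247):
- White with a grey cap at top (350,193) / side (284,160). This one fits the description: white, grey cap, stocky.
- Blue at top (351,150) and (396,199).
- Pink at top (360,229).

The mixer is at top (232,125), with its sill at about (238,160). I'll confirm the bottle in an enlarged crop.

Run:
```python
from h import *
import pickle
d=pickle.load(open("c0.pkl","rb"))
t=d["top"]["img"];s=d["side"]["img"]
r=lambda a:cv2.resize(a,(400,300),interpolation=cv2.INTER_CUBIC)
A=np.vstack([np.hstack([r(t[130:220,310:430]),r(s[120:195,230:330])]),np.hstack([r(t[80:170,190:310]),r(s[180:255,160:260])])])
cv2.imwrite("pics/crop1.png",A)
```

```text
(no output)
```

View pics/crop1.png

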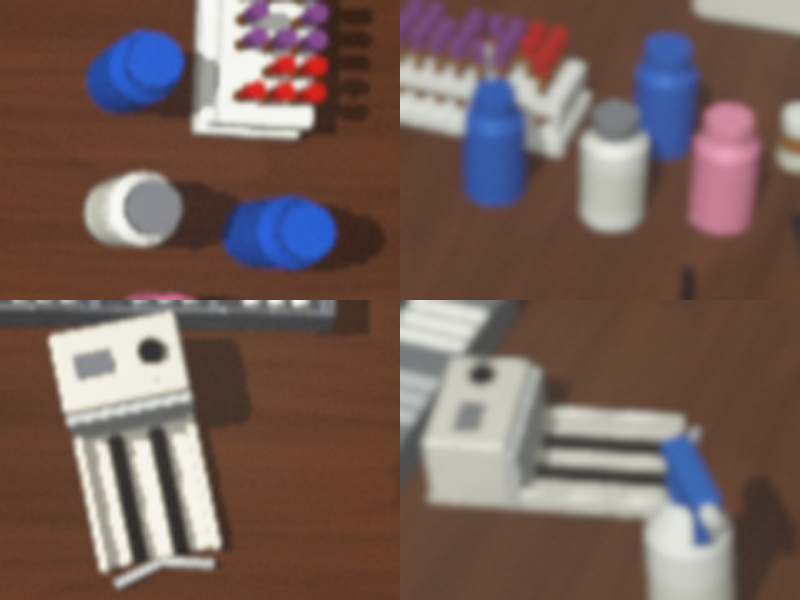

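The crop confirms it: the white, grey-capped bottle has its cap at about top (356,192) and side (284,149). The sill's V has wing ends at top (225,164) and (254,159) and its apex at about (239,158.6).

Run:
```python
from h import *
import pickle
from scipy.optimize import least_squares
d=pickle.load(open("c0.pkl","rb"));T=d["top"];S=d["side"]
X,e=tri((T,355.9,192.4),(S,283.75,148.8)); print("cap",X,e)
m=np.array([[-12,45,10],[-12,-45,10],[0,0,10],[6,19,17],[6,-19,17],[205,55,70],[205,-55,70]])/1000
p=lambda x,y:(190+x/3.3333,80+(y-300)/3.3333)
px=np.array([p(117,582),p(213,564),p(163,563),p(140,560),p(182,553),p(50,337),p(173,312)])
def W(q,m=m):
    c,s=np.cos(q[2]),np.sin(q[2]); return m@np.array([[c,-s,0],[s,c,0],[0,0,1]]).T+[q[0],q[1],0]
f=lambda q:np.concatenate([proj(T,x)-u for x,u in zip(W(q),px)])
r=least_squares(f,[.55,.05,.2],loss='soft_l1');q=r.x
print("mixer",q[:2],np.degrees(q[2]));print(f(q).reshape(-1,2).round(1).tolist())
print("tip spot",W(q,np.array([[-.031,0,0],[.065,0,.0415],[.127,0,.0415]])))
mm=np.array([[-12,45,10],[-12,-45,10],[0,0,10],[6,19,17],[6,-19,17],[205,55,70],[205,-55,70],[127,55,62],[127,-55,62],[127,0,62]])/1000
S2=cv2.resize(S["img"],None,fx=4,fy=4,interpolation=cv2.INTER_CUBIC)
for x in W(q,mm): cv2.circle(S2,tuple(int(v*4+1.5) for v in proj(S,x)),4,(0,0,255),1)
for z,rr in((0,.03),(.115,.022)):
  for a in np.arange(0,6.28,.4):
    cv2.circle(S2,tuple(int(v*4+1.5) for v in proj(S,np.array([X[0]+rr*np.cos(a),X[1]+rr*np.sin(a),z]))),2,(0,255,255),-1)
cv2.imwrite("pics/crop2.png",S2[460:1060,580:1380])
# others
for n,t,z in(("blueA",(356,147),.115),("blueB",(402.,199),.115),("pink",(366,230),.115),("jar",(397,247),.06),("rack corner",(371,170),.05),("spray base",(180,183),.1)):print(n,onz(T,*t,z).round(3))
```

```text
cap [ 0.49839273 -0.26349133  0.11123292] [np.float64(0.0004594151680900228), np.float64(0.0004594151680900979)]
mixer [0.59577614 0.05729071] 12.926612816847596
[[-0.2, 1.5], [0.5, 0.7], [-0.1, 0.2], [0.1, 0.1], [-0.0, -0.4], [-0.6, -0.8], [0.3, -1.1]]
tip spot [[0.56556176 0.05035592 0.        ]
 [0.65912887 0.07183139 0.0415    ]
 [0.71955763 0.08570097 0.0415    ]]
blueA [ 0.62  -0.263  0.115]
blueB [ 0.482 -0.386  0.115]
pink [ 0.398 -0.29   0.115]
jar [ 0.349 -0.395  0.06 ]
rack corner [ 0.566 -0.325  0.05 ]
spray base [0.516 0.212 0.1  ]
```

View pics/crop2.png

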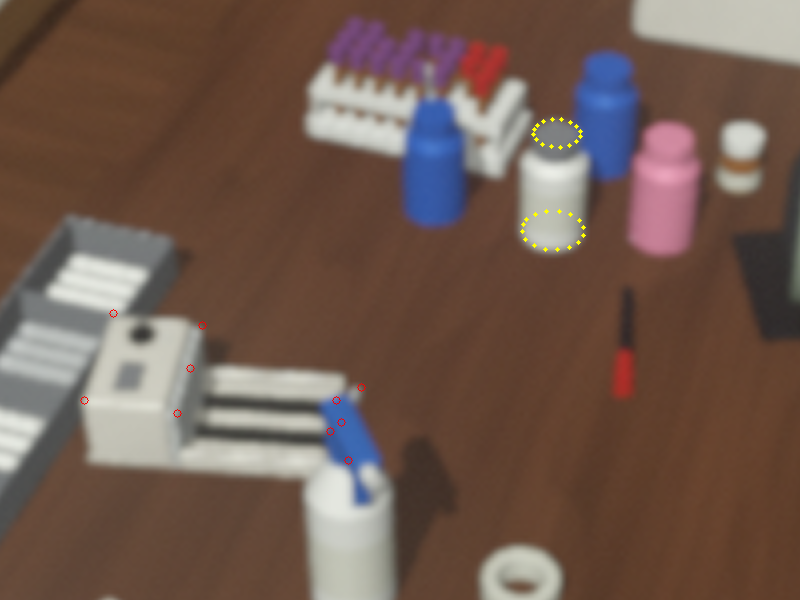

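The mixer is at about (0.596, 0.057) with yaw 12.9°, and the bottle is at about (0.498, -0.263). The measured cap height of 0.111 m agrees with the stated 0.115 m. The tool's x axis already points nearly along the mixer's x axis. Next I move the wrist camera over the bottle.

{"op": "apply_moves", "data": {"steps": [[1, [35, -15, 0], 0], [1, [70, -30, 0], 0], [1, [105, -45, 0], 0], [1, [140, -60, 0], 0], [1, [175, -75, 0], 0], [1, [210, -90, 0], 0], [1, [245, -110, 0], 0], [1, [280, -130, 0], 0], [1, [310, -150, 0], 0], [1, [330, -170, 0], 0], [1, [340, -179, 0], 0], [1, [340, -179, 0], 0], [1, [340, -179, 0], 0], [1, [340, -179, 0], 0], [1, [340, -179, 0], 0]], "grip_force": 25}}

```text
time: 1.4
tool_pos: [0.4153, -0.2843, 0.2312]
eef_rot: [180.0, 0.0, 13.1]
ft_force: [0.0, -0.6, 0.7]
width: 0.0855
grip_force: 0.0
```

Run:
```python
from h import *
import pickle
c=capture("wrist");pickle.dump(c,open("c1.pkl","wb"))
I=c["img"].copy()
print(proj(c,np.array([.4984,-.2635,.115])),proj(c,np.array([.4984,-.2635,0])))
cv2.imwrite("pics/w1.png",I);o=env.observe();print(o["tool_pos"],o["eef_rot"])
```

```text
[250.71409096 100.19835331] [251.2636759  104.15535343]
[ 0.41527941 -0.28433545  0.23121009] [1.79995189e+02 1.27903274e-02 1.31211147e+01]
```

View pics/w1.png

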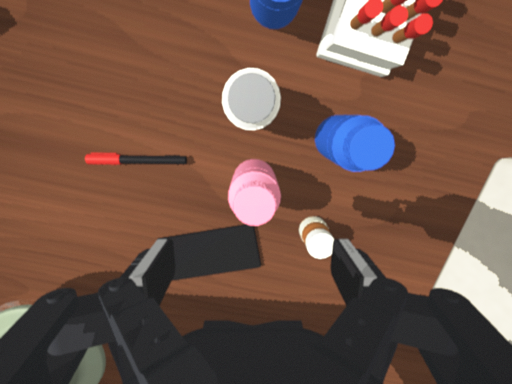

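The wrist view looks nearly straight down on the bottle: cap at about (253,97), body rim at about (251,99). Pink is at (254,192) and blue at (357,142), and there's room for the fingers on both sides. I'll refine the cap centre and compute the move.

Run:
```python
from h import *
import pickle
c=pickle.load(open("c1.pkl","rb"));T=pickle.load(open("c0.pkl","rb"))["top"]
g=cv2.cvtColor(c["img"],cv2.COLOR_BGR2HSV)
m=((g[...,1]<60)&(g[...,2]>110)).astype(np.uint8);m[:,:215]=0;m[:,295:]=0;m[:60]=0;m[140:]=0
k=max(cv2.findContours(m,0,2)[0],key=cv2.contourArea);e=cv2.minEnclosingCircle(k);print(e,cv2.fitEllipse(k))
b=onz(c,*e[0],.08);print("body",b,"diam",2*e[1]*np.linalg.norm(b-ray(c,0,0)[0])/K(c)[0,0])
X,er=tri((c,253,97),(T,355.9,192.4));print("cap tri",X,er)
o=env.observe();R=cv2.Rodrigues(np.array([0,0,np.radians(13.12)]))[0]@np.diag([1,-1,-1])
for P in(b,X):print("tool delta mm",R.T@(np.array([P[0],P[1],.050])-o["tool_pos"])*1000)
```

```text
((251.0, 98.5), 31.64263343811035) ((250.85983276367188, 98.62523651123047), (58.484676361083984, 62.49274826049805), 178.36386108398438)
body [ 0.50152953 -0.26285078  0.08      ] diam 0.07008453798628242
cap tri [ 0.50004198 -0.26477721  0.10762006] [np.float64(0.001932245657394321), np.float64(0.0019322456573943262)]
tool delta mm [ 88.87554492  -1.34582756 181.21008717]
tool delta mm [ 86.989541     0.1926596  181.21008717]
```

{"op": "apply_moves", "data": {"steps": [[1, [30, 0, 0], 0], [1, [60, 0, 0], 0], [1, [88, -0.5, 0], 0], [1, [88, -0.5, 0], 0], [1, [88, -0.5, 0], 0], [1, [88, -0.5, 25], 0], [1, [88, -0.5, 50], 0], [1, [88, -0.5, 75], 0], [1, [88, -0.5, 100], 0], [1, [88, -0.5, 125], 0], [1, [88, -0.5, 145], 0], [1, [88, -0.5, 160], 0], [1, [88, -0.5, 172], 0], [1, [88, -0.5, 181], 0], [1, [88, -0.5, 181], 0], [1, [88, -0.5, 181], 0]]}}

```text
time: 2.78
tool_pos: [0.5006, -0.2632, 0.0503]
eef_rot: [-180.0, 0.0, 13.2]
ft_force: [0.0, -0.7, 0.0]
width: 0.0852
grip_force: 0.0
```

{"op": "apply_moves", "data": {"steps": [[0, [0, 0, 0], 0], [0, [0, 0, 0], 0], [0, [0, 0, 0], 0], [0, [0, 0, 0], 0], [0, [0, 0, 0], 0], [0, [0, 0, 0], 0], [0, [0, 0, 0], 0], [0, [0, 0, 0], 0]], "grip_force": 30}}

```text
time: 3.45
tool_pos: [0.502, -0.2632, 0.0515]
eef_rot: [179.9, -0.1, 13.2]
ft_force: [-1.8, 0.9, 5.7]
width: 0.0589
grip_force: 32.1
```

{"op": "apply_moves", "data": {"steps": [[0, [0, 0, -15], 0], [0, [0, 0, -35], 0], [0, [0, 0, -60], 0], [0, [5, -15, -60], 0], [0, [15, -40, -60], 0], [0, [27, -70, -60], 0], [0, [39, -100, -60], 0], [0, [50, -130, -60], 0], [0, [61, -160, -60], 0], [0, [72, -190, -60], 0], [0, [83, -220, -60], 0], [0, [94, -250, -60], 0], [0, [103, -275, -60], 0], [0, [107, -286, -60], 0], [0, [109, -291, -60], 0], [0, [109, -291, -60], 0], [0, [109, -291, -60], 0], [0, [109, -291, -60], 0]]}}

```text
time: 4.95
tool_pos: [0.5408, 0.0442, 0.1101]
eef_rot: [180.0, 0.0, 13.1]
ft_force: [0.1, 0.4, -1.3]
width: 0.0594
grip_force: 33.5
```

Run:
```python
from h import *
import pickle
d={n:capture(n) for n in("wrist","side","top")};pickle.dump(d,open("c2.pkl","wb"))
c=d["wrist"]
A=np.vstack([cv2.resize(c["img"][:225],(683,300)),np.hstack([cv2.resize(d["side"]["img"][170:260,160:262],(341,300)),cv2.resize(d["top"]["img"][80:185,190:310],(342,300))])])
cv2.imwrite("pics/w2.png",A);o=env.observe();print(o["tool_pos"],o["eef_rot"],o["width"])
q=np.array([.5958,.0573,np.radians(12.93)]);R=cv2.Rodrigues(np.array([0,0,q[2]]))[0]
for p in([0,0,10],[-12,45,10],[-12,-45,10],[6,19,17],[6,-19,17]):print(p,(proj(c,R@np.array(p)/1000+[q[0],q[1],0])*[1.334,1.333]).round(1))
```

```text
[0.5409373  0.04426933 0.1102562 ] [1.79990174e+02 7.61460783e-03 1.31144329e+01] 0.05934885785496244
[0, 0, 10] [336.  178.3]
[-12, 45, 10] [269.9 196. ]
[-12, -45, 10] [402.1 196.6]
[6, 19, 17] [306.7 169.5]
[6, -19, 17] [365.4 169.8]
```

View pics/w2.png

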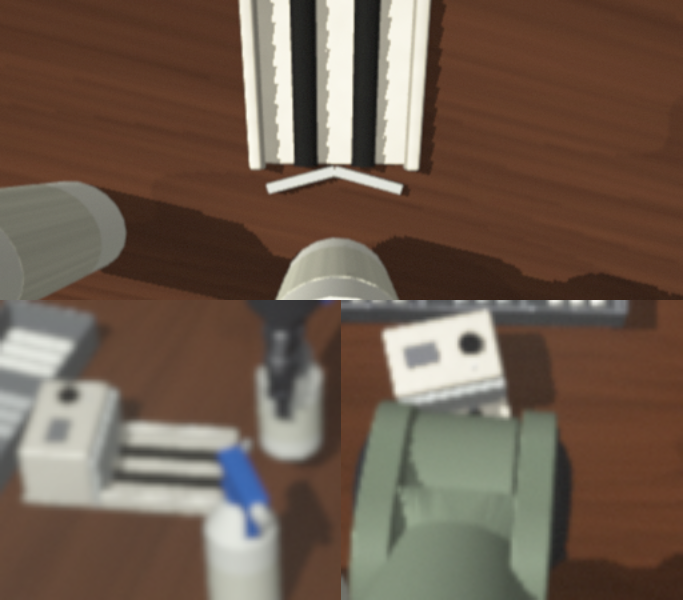

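The wrist view shows the sill apex at (335,172) and the wings at (268,188) and (403,188) in the scaled panel. That is about 6 px higher than predicted, so the sill is about 3.5 mm further along x; lateral position and yaw agree. The bottle hangs straight. I'll lower it in front of the sill.

{"op": "apply_moves", "data": {"steps": [[0, [0, 0, 15], 0], [0, [0, 0, 30], 0], [0, [0, 0, 42], 0], [0, [0, 0, 51], 0], [0, [0, 0, 56], 0], [0, [0, 0, 57], 0], [0, [0, 0, 57], 0], [0, [8, 0, 57], 0], [0, [14, 0, 57], 0], [0, [19, 0, 57], 0], [0, [22, 0, 57], 0], [0, [24, 0, 57], 0], [0, [26, 0, 57], 0], [0, [26, 0, 57], 0], [0, [26, 0, 57], 0]], "grip_force": 25}}

```text
time: 6.35
tool_pos: [0.5661, 0.0514, 0.0532]
eef_rot: [-180.0, 0.0, 13.2]
ft_force: [-0.8, -0.1, -2.1]
width: 0.0592
grip_force: 33.5
```

{"op": "apply_moves", "data": {"steps": [[0, [1, 0, 0], 0], [0, [2, 0, 0], 0], [0, [3, 0, 0], 0], [0, [4, 0, 0], 0], [0, [5, 0, 0], 0], [0, [5, 0, 0], 0]], "grip_force": 20}}

```text
time: 6.85
tool_pos: [0.5698, 0.0525, 0.0529]
eef_rot: [-180.0, 0.2, 13.2]
ft_force: [-4.7, -1.6, -0.1]
width: 0.0592
grip_force: 33.4
```

{"op": "apply_moves", "data": {"steps": [[0, [5.5, 0, -2.2], 0], [0, [11.7, 0, -4], 0], [0, [18, 0, -5.2], 0], [0, [24, 0, -6], 0], [0, [30, 0, -6.2], 0], [0, [36.4, 0, -5.8], 0], [0, [42.5, 0, -5], 0], [0, [48.6, 0, -3.4], 0], [0, [48.6, 0, -3.4], 0], [0, [48.6, 0, -3.4], 0]], "grip_force": 20}}

```text
time: 7.68
tool_pos: [0.6199, 0.0638, 0.057]
eef_rot: [180.0, -0.1, 13.2]
ft_force: [-0.8, 0.7, -0.9]
width: 0.0591
grip_force: 29.0
```

Run:
```python
from h import *
s=capture("side")["img"];w=capture("wrist")["img"]
cv2.imwrite("pics/w3.png",np.hstack([cv2.resize(s[150:270,150:270],(450,450),interpolation=2),cv2.resize(w[:,130:380],(293,450))]))
```

```text
(no output)
```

View pics/w3.png

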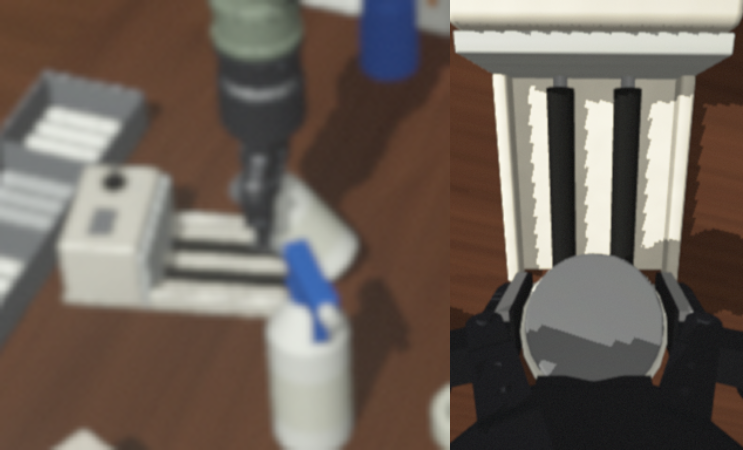

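Left panel: the bottle is tilted about 45° over the sill and firmly pinched. Right panel: it is centred between the rollers. I'll keep following the arc.

{"op": "apply_moves", "data": {"steps": [[0, [6, 0, 2], 0], [0, [11.6, 0, 4.4], 0], [0, [17, 0, 7.5], 0], [0, [22.2, 0, 10.8], 0], [0, [27, 0, 14.7], 0], [0, [31.6, 0, 18.9], 0], [0, [35.7, 0, 23.5], 0], [0, [39.4, 0, 28.5], 0], [0, [42, 0, 31.5], 0], [0, [44, 0, 34], 0], [0, [44, 0, 34], 0], [0, [44, 0, 34], 0]]}}

```text
time: 8.78
tool_pos: [0.6608, 0.0738, 0.0222]
eef_rot: [-180.0, 0.1, 13.2]
ft_force: [-0.1, 0.9, 0.6]
width: 0.0591
grip_force: 26.3
```

Run:
```python
from h import *
s=capture("side")["img"];w=capture("wrist")["img"]
cv2.imwrite("pics/w4.png",np.hstack([cv2.resize(s[150:270,150:270],(450,450),interpolation=2),cv2.resize(w[:,130:380],(293,450))]))
```

```text
(no output)
```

View pics/w4.png

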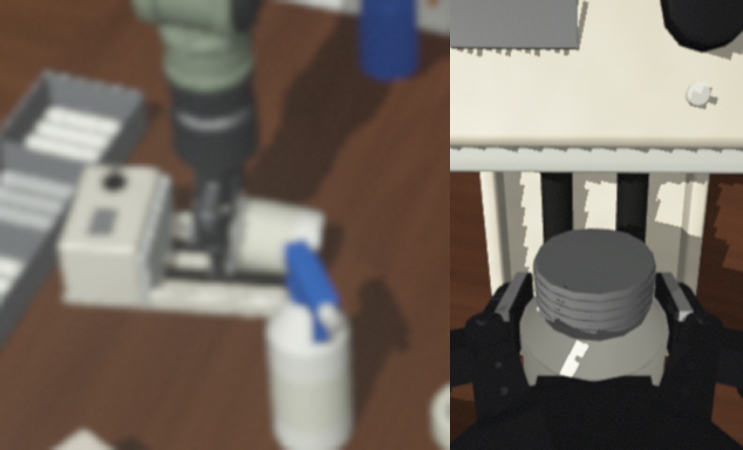

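The side and wrist panels show the bottle nearly flat with its nose slightly up and still well short of the stop. I'll settle it down gently, then slide it forward.

{"op": "apply_moves", "data": {"steps": [[0, [1, 0, 1], 0], [0, [2, 0, 2], 0], [0, [3, 0, 3], 0], [0, [3, 0, 3], 0], [0, [3, 0, 3], 0]]}}

```text
time: 9.3
tool_pos: [0.6638, 0.0744, 0.0194]
eef_rot: [-180.0, 0.0, 13.2]
ft_force: [-1.5, 1.0, 1.4]
width: 0.0593
grip_force: 26.1
```

{"op": "apply_moves", "data": {"steps": [[0, [2, 0, 0], 0], [0, [4, 0, 0], 0], [0, [6, 0, 0], 0], [0, [8, 0, 0], 0], [0, [10, 0, 0], 0], [0, [10, 0, 0], 0]]}}

```text
time: 9.8
tool_pos: [0.6749, 0.0769, 0.0199]
eef_rot: [180.0, -0.1, 13.2]
ft_force: [-1.2, 1.1, 0.5]
width: 0.0595
grip_force: 26.0
```

{"op": "apply_moves", "data": {"steps": [[0, [1, 0, 0], 0], [0, [2, 0, 0], 0], [0, [3, 0, 0], 0], [0, [4, 0, 0], 0], [0, [5, 0, 0], 0], [0, [6, 0, 0], 0], [0, [7, 0, 0], 0], [0, [8, 0, 0], 0], [0, [9, 0, 0], 0], [0, [9, 0, 0], 0]]}}

```text
time: 10.63
tool_pos: [0.6832, 0.0788, 0.0198]
eef_rot: [180.0, -0.0, 13.2]
ft_force: [-0.9, 0.5, 0.9]
width: 0.059
grip_force: 26.0
```

Run:
```python
from h import *
s=capture("side")["img"];w=capture("wrist")["img"]
cv2.imwrite("pics/w5.png",np.hstack([cv2.resize(s[150:270,150:270],(450,450),interpolation=2),cv2.resize(w[:,130:380],(293,450))]))
```

```text
(no output)
```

View pics/w5.png

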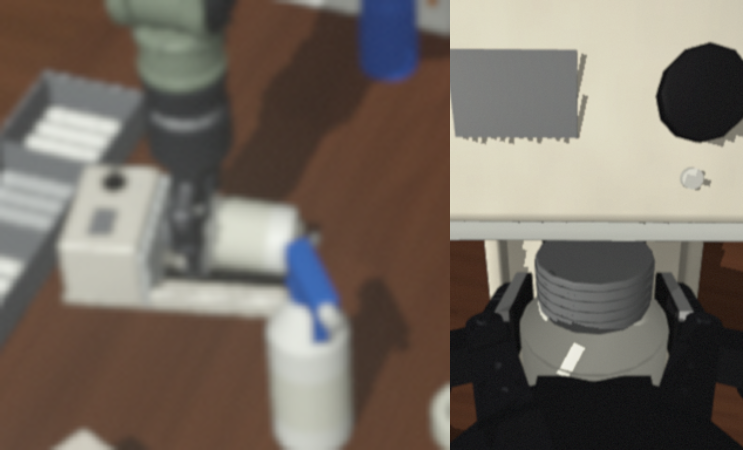

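The nose is close to the stop plate but not touching yet, with no push force. I'll continue in small steps.

{"op": "apply_moves", "data": {"steps": [[0, [1, 0, 0], 0], [0, [2, 0, 0], 0], [0, [3, 0, 0], 0], [0, [4, 0, 0], 0], [0, [5, 0, 0], 0], [0, [5, 0, 0], 0]]}}

```text
time: 11.23
tool_pos: [0.6877, 0.0799, 0.0196]
eef_rot: [180.0, 0.0, 13.2]
ft_force: [-1.2, 0.5, -0.2]
width: 0.059
grip_force: 26.0
```

{"op": "apply_moves", "data": {"steps": [[0, [1, 0, 0], 0], [0, [2, 0, 0], 0], [0, [3, 0, 0], 0], [0, [4, 0, 0], 0], [0, [4, 0, 0], 0]]}}

```text
time: 11.65
tool_pos: [0.6878, 0.0799, 0.0191]
eef_rot: [180.0, 0.4, 13.2]
ft_force: [-10.0, -2.1, 5.9]
width: 0.0596
grip_force: 26.3
```

The cap has met the stop: 10 N and no further travel. I'll relax the push, open slowly and rise.

{"op": "apply_moves", "data": {"steps": [[0, [-3, 0, -0.5], 0], [0, [-3, 0, -0.5], 0], [0.3, [-3, 0, -0.5], 0], [0.6, [-3, 0, -0.5], 0], [0.8, [-3, 0, -0.5], 0], [1, [-3, 0, -0.5], 0], [1, [-3, 0, -0.5], 0], [1, [-3, 0, -0.5], 0], [1, [-3, 0, -0.5], 0], [1, [-3, 0, -10], 0], [1, [-3, 0, -30], 0], [1, [-3, 0, -60], 0], [1, [-3, 0, -90], 0], [1, [-33, 0, -110], 0], [1, [-73, 0, -110], 0], [1, [-113, 0, -110], 0], [1, [-133, 0, -110], 0], [1, [-133, 0, -110], 0], [1, [-133, 0, -110], 0]]}}

```text
time: 13.23
tool_pos: [0.5619, 0.0502, 0.131]
eef_rot: [180.0, -0.1, 13.2]
ft_force: [0.8, 0.1, 1.3]
width: 0.0853
grip_force: 0.0
```

Run:
```python
from h import *
import pickle
d={n:capture(n) for n in("wrist","side")};pickle.dump(d,open("c3.pkl","wb"));c=d["wrist"];w=c["img"];s=d["side"]["img"]
cv2.imwrite("pics/w6.png",np.hstack([cv2.resize(s[150:270,150:270],(400,400),interpolation=2),cv2.resize(w[:250,130:380],(400,400))]))
o=env.observe();print(o["tool_pos"])
q=np.array([.5992,.0581,np.radians(13)]);R=cv2.Rodrigues(np.array([0,0,q[2]]))[0]
for p in([12,0,71.5],[12,0,41.5],[127,0,62],[97,0,71.5],[127,0,63.5],[0,0,10]):print(p,((proj(c,R@np.array(p)/1000+[q[0],q[1],0])-[130,0])*1.6+[400,0]).round(1))
```

```text
[0.56374152 0.05040218 0.13067404]
[12, 0, 71.5] [597.2 234.5]
[12, 0, 41.5] [597.  227.9]
[127, 0, 62] [598.5 -46. ]
[97, 0, 71.5] [598.2  28.6]
[127, 0, 63.5] [598.6 -47.8]
[0, 0, 10] [596.8 242.2]
```

View pics/w6.png

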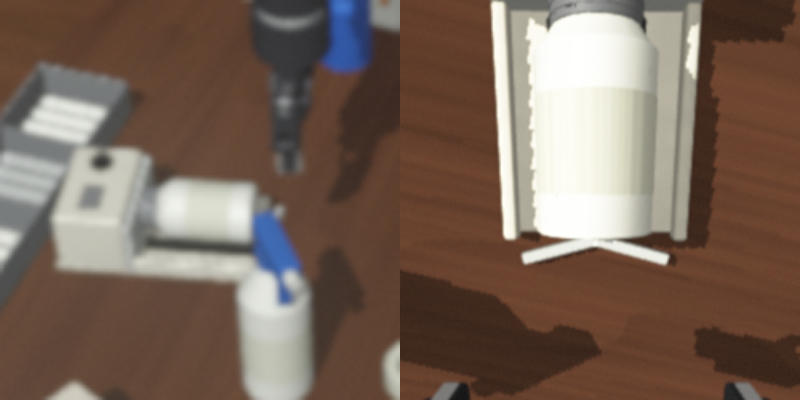

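Both views show the bottle lying on the rollers. Its base edge is at row 234, where the prediction for fully home is 234.5. I'll make sure with a gentle push on the base using shut fingers.

{"op": "apply_moves", "data": {"steps": [[0, [0, 0, 0], 0], [0, [0, 0, 0], 0], [0, [0, 0, 20], 0], [0, [0, 0, 45], 0], [0, [0, 0, 70], 0], [0, [0, 0, 88], 0], [0, [0, 0, 93], 0], [0, [8, 0, 93], 0], [0, [16, 0, 93], 0], [0, [23, 0, 93], 0], [0, [28, 0, 93], 0], [0, [31, 0, 93], 0], [0, [33, 0, 93], 0], [0, [34, 0, 93], 0], [0, [35, 0, 93], 0], [0, [36, 0, 93], 0], [0, [37, 0, 93], 0], [0, [37, 0, 93], 0]]}}

```text
time: 14.83
tool_pos: [0.5974, 0.0587, 0.0366]
eef_rot: [-180.0, 0.1, 13.2]
ft_force: [-1.1, -0.7, 1.5]
width: 0.0005
grip_force: 0.8
```

{"op": "apply_moves", "data": {"steps": [[0, [1, 0, 0], 0], [0, [2, 0, 0], 0], [0, [3, 0, 0], 0], [0, [3, 0, 0], 0]]}}

```text
time: 15.17
tool_pos: [0.5973, 0.0587, 0.0362]
eef_rot: [180.0, 0.4, 13.2]
ft_force: [-9.8, -4.0, 7.3]
width: 0.0004
grip_force: 5.1
```

The push meets firm resistance with no travel, so the bottle is home. I'll retract and check once.

{"op": "apply_moves", "data": {"steps": [[0, [-3, 0, 0], 0], [0, [-8, 0, 0], 0], [0, [-18, 0, 0], 0], [0, [-30, 0, -5], 0], [0, [-40, 0, -30], 0], [0, [-40, 0, -60], 0], [0, [-40, 0, -95], 0], [0, [-40, 0, -130], 0], [0, [-40, 0, -130], 0], [0, [-40, 0, -130], 0], [0, [-40, 0, -130], 0]]}}

```text
time: 16.08
tool_pos: [0.562, 0.0504, 0.1665]
eef_rot: [180.0, -0.0, 13.2]
ft_force: [-0.6, 0.8, -0.7]
width: -0.0005
grip_force: 0.0
```

Run:
```python
from h import *
a=capture("side")["img"]
import pickle
b=pickle.load(open("c3.pkl","rb"))["side"]["img"]; z=pickle.load(open("c0.pkl","rb"))["side"]["img"]
print(np.abs(a.astype(int)-b)[190:260,160:225].mean(), np.abs(a.astype(int)-z)[120:300,225:345].max(2).mean())
cv2.imwrite("pics/w7.png",np.hstack([cv2.resize(a[110:310,120:370],(500,400),interpolation=2),cv2.resize(capture("wrist")["img"][:300,100:400],(300,300))[0:300].copy() if 0 else np.zeros((400,1,3),np.uint8)]))
```

```text
0.5013186813186813 11.854768518518519
```

View pics/w7.png

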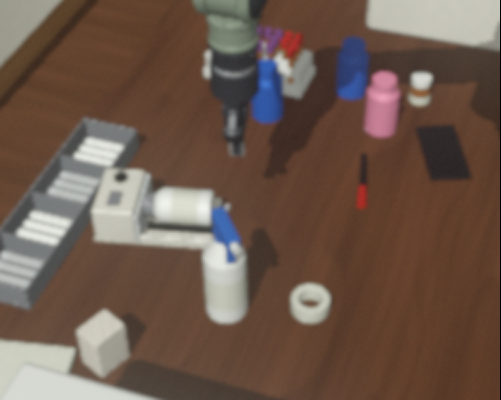

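The bottle lies on the rollers with its cap at the stop, everything else is where it was, and the robot is clear.

```bash
python3 -c "
from rig import env
print(env.finish_job())"
```

```text
the job is handed in; nothing more can be done
None
```

The white, grey-capped bottle now lies on the rollers with its cap against the end stop; a final push on its base met firm resistance with no travel, nothing else on the desk appeared moved, and I handed the job in at about 16 s.

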